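# Hang the specimen basket and hold the lamp shutter open at the mark

### The arm

A 6-joint arm with a two-finger parallel gripper is mounted at the origin on the work surface. World frame = base frame: x ahead of the robot, y to its left, z up, the work surface at z = 0. Lengths are in m, angles in rad, forces in N, time in s.
With the tool pointing down it reaches from about 0.25 to 0.775 m from the base axis. Payload 8.9 kg.
Tool frame: the origin (TCP) lies at the very end of the fingers, on their centre line; the grasp point (between the pads) lies 19 mm behind it (arm.grip_point_offset is the distance from the TCP to the grasp point, in m); z points along the fingers, y is the line along which they close (so a half turn about z gives the same grasp; the last joint's range is limited). The gripper opens to 85 mm and grips with 20 to 120 N. Pads are 22 mm wide; open, the fingers measure 114 mm over their backs; the gripper's body (76 mm by 85 mm) begins 54 mm behind the grasp point. The pads swing forward as they close: fully open they stand 13 mm farther back than shut.
Start: joints at [0.992, 0.291, -0.153, 1.127, 0, 1.431], TCP at [0.224, 0.475, 0.231] pointing down, gripper open.
Joint ranges: [-2.52, 2.52], [-0.91, 1.74], [-1.3, 1.37], [-1.96, 2.02], [-1.52, 1.47], [-3.14, 3.14]. Speed limits (rad/s): [2.22, 2.22, 2.79, 3.14, 3.14, 3.14].

### API

Orientations are given as a unit quaternion [x, y, z, w].
In Python, from station import arm, get_state, cams, job_done gives the robot as it stands. Calls block until the motion is done:
- arm.goto(position, orientation): joint-space move of the TCP to a pose.
- arm.move_l(position, orientation=None, velocity=0.15, f_stop=None): straight line of the TCP; orientation=None keeps the orientation; velocity is the mean speed in m/s. With f_stop (N) it stops when the force on the tool has changed by that much, and returns True; else False.
- arm.move_joints(angles): joint-space move.
- arm.open_gripper() and arm.close(): open the fingers fully, or close them until they stop; the grip force is fixed at half the most.
- arm.wait(seconds).
- arm.inverse_kinematics(position, orientation): joint angles nearest the present ones, or None.
- get_state(): the state.
- cams.snapshot(name): name is "side" or "top" or "wrist"; returns (picture, depth): 480x640x3 uint8, red, green, blue; 480x640 float32, m along the optical axis (not along the pixel's ray), 0 where there is no reading.
- cams.camera_model(name): a dict with "fov_y" (degrees; the focal length in pixels is half the picture's height over the tangent of half this angle, whatever the lens; pixels are square), "cx", "cy" (the principal point, pixels), "extrinsics" (4x4, takes a point from world to camera coordinates); the wrist camera has in their place "mount" (4x4, takes a point from camera to tool coordinates, whose origin is the TCP and whose axes are the flange's). Camera axes: x right, y down, z forward; pixel columns grow to the right and rows downward; lengths in m; the calibration is good to about 2 mm. A picture is of the moment at which its call begins: read the wrist's pose just before it. camera_model takes no time and is no camera call.
A pose or a line that the arm cannot do raises arm.IKError and nothing moves.
- job_done(): hands the job in; it is judged then, once.
Trained networks look in the newest picture that a camera, given by its name, has taken for a name from the list of things; names that differ only in an ending like _2 or _b are one class to them, and where a whole thing is asked for, a point or a joint stands for the part that bears it (a point fixed in the world has none). Each returns a list of dicts, best first, with "conf" (0 to 1); they miss things now and then, are a little off and sometimes report something else, mostly with a low value. They report only what shows in the picture. A call takes as long as a camera call. They do not tell look-alikes from the thing itself.
- cams.boxes_of(name, camera): "xyz" ([x, y, z] in m, in the coordinates of the camera as it stood for that picture, good to about 4 mm: the middle of the surface that is visible of it).
- cams.silhouettes(name, camera): "mask" (480x640 bool, what is visible of it).
- cams.landmark_of(name, camera): "xyz" ([x, y, z] in m, in the coordinates of the camera as it stood for that picture, good to about 4 mm: a listed point, or the origin of a listed thing).
The state is a dict: "clock": time; "joint_pos": joint angles; "dq": joint speeds; "tau": joint torques, N m; "tool_pos": TCP position; "eef_rot": TCP orientation; "ft_force": force on the tool from outside, world axes, zero at the start; "moment": the same for the moment, N m; "opening": finger opening in m; "grip_force": force on a finger pad.
Only numpy, scipy, OpenCV 4.12 (cv2) and the standard library are available. Lean on these libraries where they do the work, as an engineer would, in place of code of your own. Each camera call takes 0.05 s, during which the arm holds its last target. There are 200 camera calls.

### The job

Get the specimen ready for its photograph: hang the little steel basket by its bail on the hook of the photo stand and let go of it, then pull the lamp's spring-return shutter slide out until its pointer lines up with the index mark, and keep it there. Finish while still holding the slide steady at the mark, with the basket hanging freely; leave the vial, the tray and the loose rock where they are.

Things in the scene. Friction and masses are not known exactly. Their poses are not given: they have to be found in the camera images.
- basket: Loose round steel basket, 70 mm across, 45 mm tall, a grey rock fixed inside, 0.14-0.26 kg. A 5 mm wire bail rises from its sides at local y = +-36.5 mm, straight to 95 mm up, then as a shallow roof to its peak, underside 109.5 mm up: clear opening from 45 to 109 mm. The bail spans along y; the hook must pass through it along x. Origin: centre of the underside, z up.
- basket_grip (a point): Centre of the black square grip, 18 x 18 x 42 mm, that stands upright on the bail's peak, from 113 to 155 mm above the basket's underside. This point lies 134 mm above the underside.
- hook_stand: Fixed dark steel stand: round foot 100 mm across, post 16 mm thick and 220 mm high, and one hook: an 8 mm round bar, axis 200 mm above the table, running from the post along local -x, level to 88 mm out, then curving up to its tip 104 mm out and 222 mm high. Origin: centre of the foot's underside. The bail may rest anywhere on the level bar; 60 to 70 mm out is a good place.
- hook_stand_tip (a point): Centre of the upturned tip end of the hook, at local (-104, 0, 222) mm of the stand; the steel ends 4 mm above it.
- lamp: Fixed low lamp unit: aluminium track 230 mm long (local x -145 to +85), 100 mm wide, 50 mm high; behind it (local x from +80) a white lamp box 130 mm wide, 125 mm deep, 85 mm high. Origin: on the table under the centre of the slide's handle when the slide is home. The slide is pulled out along local -x.
- slide: Shutter slide on the track: 6 mm steel plate with an upright black handle, 16 mm (along x) x 30 mm, from 6 to 50 mm above the plate's underside. A spring pulls it home (local +x): about 3 N at home, 1.2 N more per 10 mm; travel 75 mm; it snaps back if let go. Origin: underside of the plate below the handle's centre, 50 mm above the table, axes as the lamp's.
- slide_grip (a point): Point in the middle of the slide's handle, 82 mm above the table; a grip from above with the fingers in front of and behind the handle (closing along the slide's x) is roomy.
- slide_pointer (a point): Tip of the slide's pointer, a 4 mm wide dark steel finger that sticks out of the plate's side to local +y, level with the handle's centre along x (35 mm to its +y side, 53 mm above the table).
- mark: Index mark: small black rider fixed at the +y edge of the track, 18 mm long, 12 mm high, with a 4 mm wide tooth pointing at the slide. Origin: middle line of the tooth, on the track's top, at local y = +41 mm of the lamp, axes as the lamp's. It stands 30 to 60 mm out from the pointer's home. The slide is at the mark when pointer tip and tooth are at the same local x.
- vial: Bystander: small capped vial, 28 mm across, 75 mm tall, standing. Origin: centre of its underside.
- sample_tray: Bystander: open cardboard tray 110 x 85 x 32 mm with samples in it. Origin: centre of its underside.
- rock: Bystander: reddish lump of rock, 52 mm across, 31 mm high. Origin: centre of its underside.
Things that resemble listed ones, but are neither listed nor needed, are in the scene too. Several things look just like the basket: the one meant starts nearest to the robot's base.

How it is judged:
By the outcome, as a careful person would: the job done as asked, in the order asked, and still so for the second after the job is handed in, while the arm keeps its last pose, push and grip.
It also fails if it takes over 58 s, if anything falls off the work surface, if the arm or the gripper's body presses on something with over 40 N, if the wrist force passes 120 N, or if a joint passes its speed limit or range.

## Working session

There is one attempt and no reset: what is moved stays moved. The work goes in short steps, each a Python script; the robot and the scene stay as the last script left them, time stands still between calls to the robot, and variables do not carry over. Pictures are saved under pics/ and viewed, at most 10 in all, crops included, and the job is handed in when it is done.

```bash
mkdir -p pics; cat > h.py <<'E'
import numpy as np, cv2
from scipy.spatial.transform import Rotation as R
from station import arm, get_state, cams, job_done
def c2w(cam):
    m=cams.camera_model(cam)
    if 'extrinsics' in m: return np.linalg.inv(np.array(m['extrinsics']))
    s=get_state(); T=np.eye(4); T[:3,:3]=R.from_quat(s['eef_rot']).as_matrix(); T[:3,3]=s['tool_pos']
    return T@np.array(m['mount'])
def tow(T,p): return (T@np.append(p,1))[:3]
def f(cam): 
    m=cams.camera_model(cam); return 240/np.tan(np.radians(m['fov_y']/2)),m['cx'],m['cy']
def pix(cam,p):
    F,cx,cy=f(cam); return np.round([F*p[0]/p[2]+cx,F*p[1]/p[2]+cy])
def cloud(cam,depth,T):
    F,cx,cy=f(cam); v,u=np.mgrid[:480,:640]
    P=np.stack([(u-cx)*depth/F,(v-cy)*depth/F,depth],-1)
    return P@T[:3,:3].T+T[:3,3]
def save(n,im): cv2.imwrite('pics/'+n+'.png',im[...,::-1])
def down(yaw): # fingers close along direction yaw (tool y), z down
    y=np.array([np.cos(yaw),np.sin(yaw),0]); z=np.array([0,0,-1.]); x=np.cross(y,z)
    return R.from_matrix(np.stack([x,y,z],1)).as_quat()
E
python3 - <<'E'
from h import *
np.set_printoptions(precision=4,suppress=True)
ims=[]
for c in ['side','top']:
    T=c2w(c); im,d=cams.snapshot(c); ims.append(im); np.savez('pics/'+c+'0.npz',im=im,d=d); save(c+'0',im)
    print(c,cams.camera_model(c))
    for n in ['basket','basket_grip','hook_stand','hook_stand_tip','lamp','slide','slide_grip','slide_pointer','mark','vial','sample_tray','rock']:
        for r in cams.landmark_of(n,c): print(n,tow(T,r['xyz']),pix(c,r['xyz']),round(r['conf'],2))
print(cams.camera_model('wrist'),get_state())
E
```

```text
side {'fov_y': 42.07000453886501, 'cx': 314.76120925912886, 'cy': 241.820103522022, 'extrinsics': array([[ 0.9957, -0.0928,  0.0028, -0.5346],
       [-0.0518, -0.5812, -0.8121,  0.1768],
       [ 0.077 ,  0.8085, -0.5835,  1.3095],
       [ 0.    ,  0.    ,  0.    ,  1.    ]])}
basket [0.4655 0.0443 0.0028] [281. 298.] 0.96
basket [0.5873 0.081  0.0001] [334. 285.] 0.91
basket [ 0.5983 -0.0775  0.004 ] [348. 332.] 0.77
basket_grip [0.4635 0.0413 0.134 ] [278. 251.] 0.82
basket_grip [0.5903 0.0876 0.1349] [336. 235.] 0.61
basket_grip [ 0.5999 -0.0806  0.1342] [351. 285.] 0.57
basket_grip [ 0.634  -0.2376  0.0464] [380. 376.] 0.21
basket_grip [ 0.6436 -0.2376  0.0026] [383. 391.] 0.16
hook_stand [0.6753 0.2424 0.0014] [361. 242.] 0.58
hook_stand_tip [0.5691 0.2533 0.2223] [319. 163.] 0.8
lamp [ 0.6411 -0.234   0.0002] [382. 391.] 0.61
lamp [ 0.7491  0.0245 -0.    ] [409. 297.] 0.19
slide [ 0.6349 -0.2356  0.0484] [380. 374.] 0.65
slide_grip [ 0.639  -0.2388  0.0847] [384. 361.] 0.94
slide_grip [ 0.6369 -0.2372  0.0449] [381. 376.] 0.19
slide_pointer [ 0.6402 -0.2023  0.055 ] [380. 358
[... 1716 characters left out ...]
, 'cy': 238.89779605511296, 'mount': array([[-0.0003, -0.9521, -0.3059,  0.0783],
       [ 1.    , -0.0005,  0.0009, -0.0003],
       [-0.001 , -0.3059,  0.9521, -0.1423],
       [ 0.    ,  0.    ,  0.    ,  1.    ]])} {'clock': 1.3, 'joint_pos': array([ 0.9917,  0.2907, -0.1534,  1.1266,  0.    ,  1.4315]), 'dq': array([-0.0004,  0.0001, -0.0002,  0.    ,  0.0022,  0.0009]), 'tau': array([ -0.001 , -53.7025,  33.1645,   0.0016,  -0.0003,  -0.    ]), 'tool_pos': array([0.2235, 0.4751, 0.2313]), 'eef_rot': array([ 0.2181,  0.9759,  0.    , -0.    ]), 'ft_force': array([ 0.2103, -0.5187,  0.7809]), 'moment': array([-0.0484, -0.0199,  0.0192]), 'grip_force': 0.0, 'opening': 0.08524656335382971}
```

View pics/side0.png

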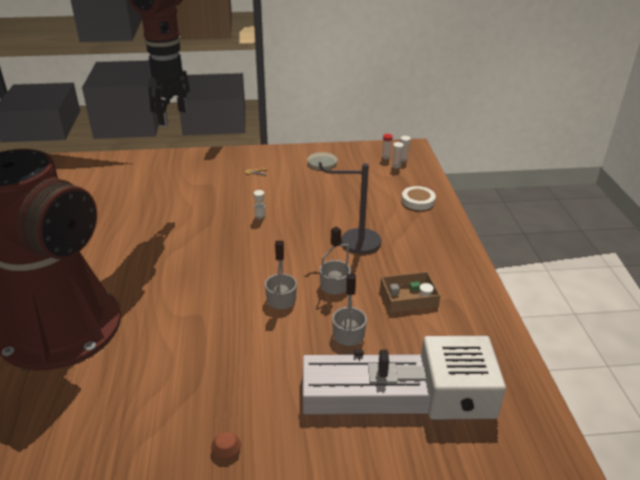

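View pics/top0.png

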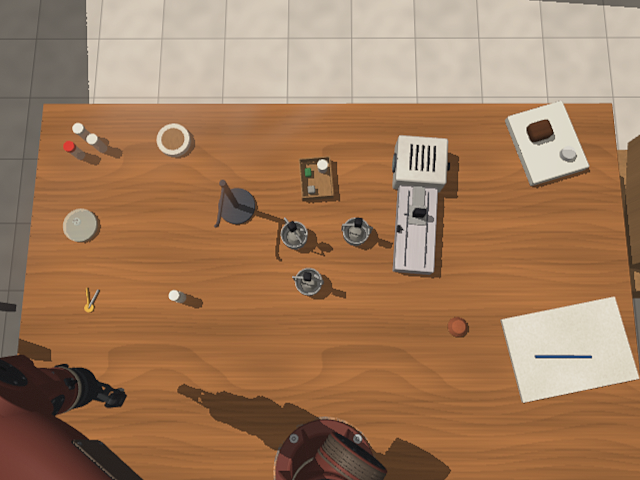

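The three basket look-alikes in the top view are at px (309,282), world r≈0.47; (295,237), r≈0.59; and (353,234), r≈0.60. The one at (309,282) is nearest the base, so it is the one meant. I'll check it, and its bail direction, with a close wrist view.

```bash
python3 - <<'E'
from h import *
np.set_printoptions(precision=4,suppress=True)
for p,y in [((.466,.045,.29),np.pi/2),((.466,.045,.29),-np.pi/2),((.64,-.237,.065),0),((.60,-.237,.065),0),((.61,.25,.25),np.pi/2-.1),((.61,.25,.25),-np.pi/2-.1)]:
    print(p,y,arm.inverse_kinematics(p,down(y)))
arm.goto((.466,.045,.29),down(np.pi/2))
T=c2w('wrist'); im,d=cams.snapshot('wrist'); save('w1',im); np.savez('pics/w1.npz',im=im,d=d,T=T)
for n in ['basket_grip','basket']:
    for r in cams.landmark_of(n,'wrist'): print(n,tow(T,r['xyz']),pix('wrist',r['xyz']),round(r['conf'],2))
P=cloud('wrist',d,T)
near=(np.hypot(P[...,0]-.466,P[...,1]-.045)<.055)&(d>0)
g=near&(P[...,2]>.15)&(P[...,2]<.16); print('grip top',P[g].mean(0) if g.any() else None,g.sum())
if g.sum()>20: print(cv2.minAreaRect((P[g][:,:2]*1000).astype(np.float32)))
b=near&(P[...,2]>.055)&(P[...,2]<.112); Q=P[b][:,:2]; print(len(Q),Q.mean(0)); 
u,s,v=np.linalg.svd(Q-Q.mean(0),full_matrices=False); print('bail dir',v[0],np.degrees(np.arctan2(v[0][1],v[0][0])),s, (Q-Q.mean(0))@v[0]@np.zeros(len(Q)))
t=(Q-Q.mean(0))@v[0]; print(t.min(),t.max())
print(get_state()['clock'])
E
```

```text
(0.466, 0.045, 0.29) 1.5707963267948966 [-0.0601  0.1544 -0.1754  1.241   0.     -0.0601]
(0.466, 0.045, 0.29) -1.5707963267948966 [-0.0601  0.1544 -0.1754  1.241   0.      3.0815]
(0.64, -0.237, 0.065) 0 [-0.4617  0.7067  0.0811  0.9453  0.      1.1091]
(0.6, -0.237, 0.065) 0 [-0.4894  0.641  -0.0455  0.8842  0.      1.0814]
(0.61, 0.25, 0.25) 1.4707963267948965 [0.2781 0.5514 0.2979 1.3174 0.     0.3781]
(0.61, 0.25, 0.25) -1.6707963267948966 [ 0.2781  0.5514  0.2979  1.3174  0.     -2.7634]
basket_grip [0.4658 0.0439 0.1296] [322. 217.] 0.73
basket_grip [0.5897 0.0842 0.1326] [366. 348.] 0.66
basket [ 0.5978 -0.0774  0.0002] [227. 292.] 0.94
basket [ 0.4626  0.0451 -0.0005] [324. 186.] 0.75
basket [ 0.5862  0.0836 -0.0029] [354. 283.] 0.75
grip top [0.4647 0.0446 0.1541] 509
((465.5671081542969, 44.59125518798828), (17.869491577148438, 18.466054916381836), 82.56229400634766)
437 [0.4649 0.0448]
bail dir [-0.1303 -0.9915] -97.48673237638829 [0.577  0.0303] 0.0
-0.03841836588966448 0.038108196881790325
3.2583
```

View pics/w1.png

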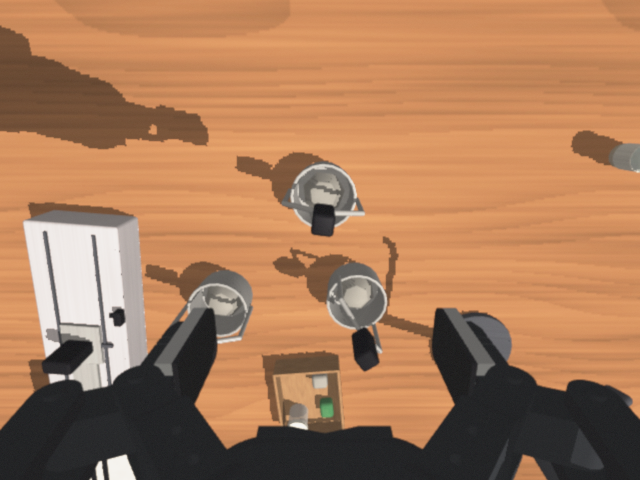

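The wrist view shows the target at px (323,200), robot side up, so it is nearest the base. The other two baskets are at (222,305) and (357,300). The bail yaw is 82.5°, and the grip top measures 18×18 mm at z = 0.154, as it should. I'll confirm in a crop and refine the hook bar from the side and top depth.

```bash
python3 - <<'E'
from h import *
np.set_printoptions(precision=4,suppress=True)
z=np.load('pics/w1.npz'); save('w1c',cv2.resize(z['im'][140:380,160:440],None,fx=2.5,fy=2.5,interpolation=cv2.INTER_CUBIC)[:600])
for c in ['side','top']:
    z=np.load('pics/'+c+'0.npz'); P=cloud(c,z['d'],c2w(c)).reshape(-1,3)
    k=(np.hypot(P[:,0]-.62,P[:,1]-.248)<.09)&(P[:,2]>.17)&(P[:,2]<.24); Q=P[k]
    bar=Q[(Q[:,0]>.585)&(Q[:,0]<.655)&(Q[:,2]<.21)]; m=bar.mean(0); a=np.polyfit(bar[:,0],bar[:,1],1)
    print(c,len(bar),'slope',a[0],'y@.61',np.polyval(a,.61),'z',m[2],bar[:,2].max(),'xmin',Q[:,0].min(),'tip',Q[Q[:,2]>.218].min(0) , Q[Q[:,0]>.655].mean(0))
E
```

```text
side 105 slope -0.08206858114478381 y@.61 0.24428257037428414 z 0.20375650244715096 0.20890268369656562 xmin 0.5660672574050811 tip [0.5661 0.2299 0.2182] [0.6714 0.2356 0.1989]
top 103 slope -0.10567365381687638 y@.61 0.24953882345631334 z 0.2028248518378202 0.20863767630901653 xmin 0.5657381501490915 tip [0.5657 0.2361 0.2182] [0.6685 0.2415 0.2063]
```

View pics/w1c.png

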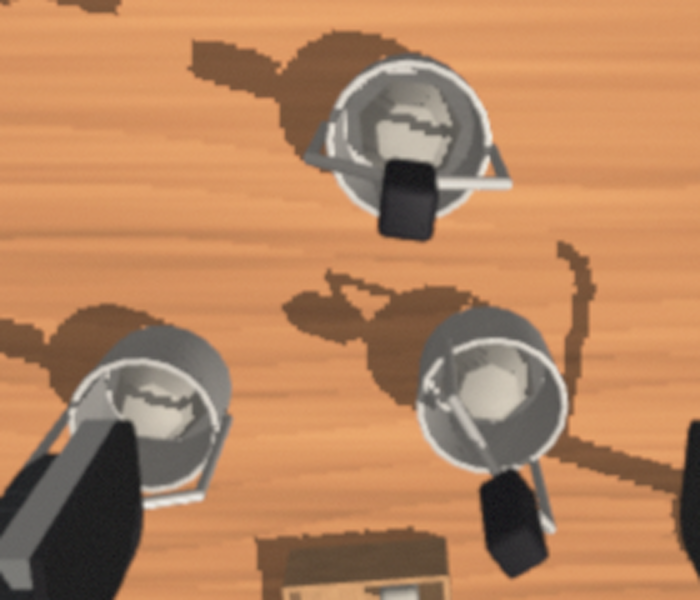

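The crop confirms the target: upper basket, grip and bail both free. Grasp it and carry it to the pre-hang pose.

```bash
python3 - <<'E'
from h import *
np.set_printoptions(precision=4,suppress=True)
q=down(np.radians(82.5)); c=np.array([.4655,.0445])
arm.goto((*c,.21),q); 
print(arm.move_l((*c,.121),velocity=.12,f_stop=15), get_state()['tool_pos'])
arm.close(); s=get_state(); print(s['opening'],s['grip_force'],s['ft_force'],s['clock'])
f0=s['ft_force'][2]
arm.move_l((*c,.26),velocity=.12); s=get_state(); print('lift',s['opening'],s['ft_force'][2]-f0)
u=np.array([1,-.1])/np.hypot(1,.1); h=np.array([.674,.243])-.062*u
p=h-.115*u
arm.move_l((*p,.26),down(np.radians(84.3)),velocity=.15)
T=c2w('side'); im,d=cams.snapshot('side'); save('s2',cv2.resize(im[100:320,220:480],None,fx=2.5,fy=2.5,interpolation=cv2.INTER_CUBIC))
for n in ['basket_grip','hook_stand_tip','basket']:
    for r in cams.landmark_of(n,'side'): print(n,tow(T,r['xyz']),round(r['conf'],2))
T=c2w('top'); im,d=cams.snapshot('top')
for n in ['basket_grip','hook_stand_tip','basket']:
    for r in cams.landmark_of(n,'top'): print(n,tow(T,r['xyz']),round(r['conf'],2))
s=get_state(); print(p,h,s['tool_pos'],s['opening'],s['clock'])
E
```

```text
False [0.4663 0.0445 0.1219]
0.0172807017664647 59.016019105911255 [ 0.7524 -0.0755  3.3681] 5.1917
lift 0.01710170830857693 -5.250315006574827
basket_grip [0.4994 0.2594 0.271 ] 0.89
basket_grip [0.5895 0.0818 0.1353] 0.72
basket_grip [ 0.6016 -0.0768  0.1365] 0.68
hook_stand_tip [0.5697 0.2564 0.2234] 0.61
hook_stand_tip [ 0.6399 -0.2382  0.082 ] 0.26
basket [ 0.5978 -0.0781  0.0023] 0.97
basket [ 0.587   0.0781 -0.0011] 0.76
basket_grip [0.5003 0.2617 0.2718] 0.94
basket_grip [ 0.5974 -0.0798  0.1311] 0.74
basket_grip [0.5935 0.0892 0.1333] 0.64
hook_stand_tip [0.5705 0.2539 0.2208] 0.74
hook_stand_tip [ 0.6412 -0.2396 -0.0008] 0.46
basket [ 0.5911  0.0834 -0.0002] 0.84
basket [0.4972 0.2672 0.1372] 0.8
basket [ 0.595  -0.0729  0.0016] 0.71
[0.4979 0.2606] [0.6123 0.2492] [0.4979 0.2605 0.2601] 0.017265299162855564 8.5083
```

View pics/s2.png

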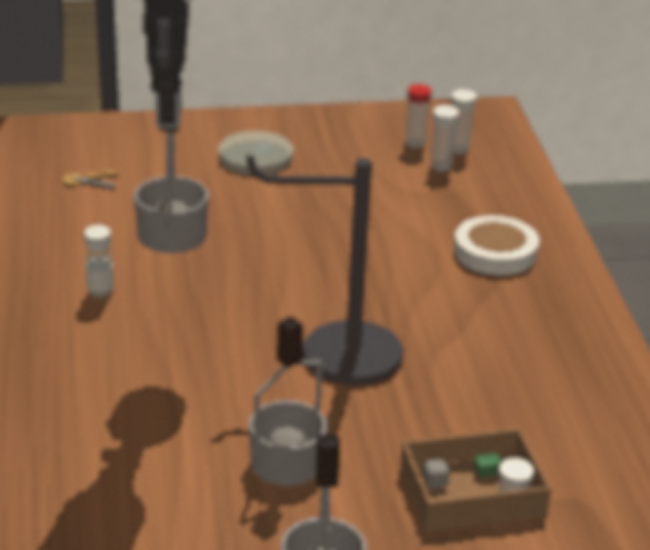

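The held basket (px 173,190 in the crop) is upright and level with the hook tip (250,160). Insert it and lower it onto the bar.

```bash
python3 - <<'E'
from h import *
np.set_printoptions(precision=4,suppress=True)
u=np.array([1,-.1])/np.hypot(1,.1); h=np.array([.674,.243])-.062*u
print(arm.move_l((*h,.26),velocity=.08,f_stop=8)); s=get_state(); print(s['tool_pos'],s['ft_force'])
if abs(s['tool_pos'][0]-h[0])<.003:
    print(arm.move_l((*h,.205),velocity=.03,f_stop=5)); s=get_state(); print(s['tool_pos'],s['ft_force'],s['moment'])
im,d=cams.snapshot('side'); save('s3',cv2.resize(im[100:320,220:480],None,fx=2.5,fy=2.5,interpolation=cv2.INTER_CUBIC)); print(get_state()['clock'])
E
```

```text
False
[0.612  0.2493 0.2602] [ 0.1391  0.0012 -1.8444]
True
[0.6123 0.2491 0.2165] [ 0.2443 -0.8015  4.2009] [-0.1508 -0.0108 -0.0384]
11.4583
```

View pics/s3.png

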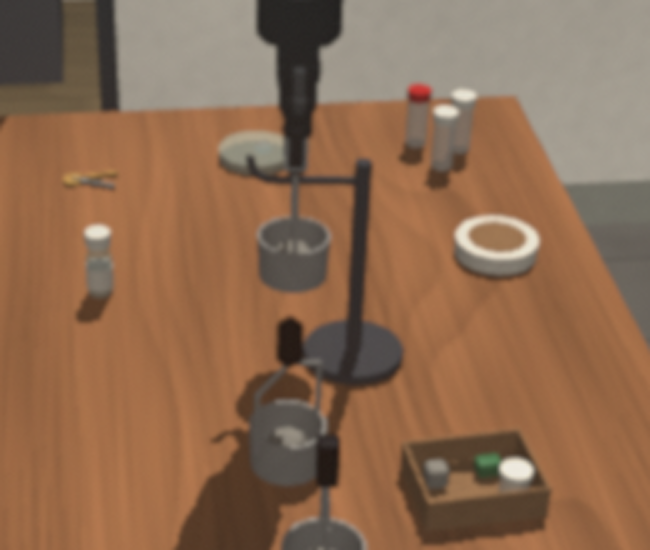

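Contact came at TCP z = 0.2165 (predicted 0.216), so the bail is seated on the bar. Release, go up, check, and then take a view of the lamp.

```bash
python3 - <<'E'
from h import *
np.set_printoptions(precision=4,suppress=True)
p=get_state()['tool_pos']
arm.open_gripper(); arm.wait(.3)
arm.move_l((p[0],p[1],.33),velocity=.1)
arm.goto((.615,-.225,.20),down(0))
im,d=cams.snapshot('side')
T=c2w('side')
for n in ['basket_grip','basket']:
    for r in cams.landmark_of(n,'side'): print(n,tow(T,r['xyz']),round(r['conf'],2))
a=cv2.resize(im[120:260,270:410],(480,480),interpolation=cv2.INTER_CUBIC)
T=c2w('wrist'); im,d=cams.snapshot('wrist'); np.savez('pics/w4.npz',im=im,d=d,T=T)
for n in ['slide_grip','slide_pointer','mark','slide','lamp']:
    for r in cams.landmark_of(n,'wrist'): print(n,tow(T,r['xyz']),pix('wrist',r['xyz']),round(r['conf'],2))
b=cv2.resize(im,None,fx=.5,fy=.5)
save('s4',np.hstack([a[:,:400],cv2.copyMakeBorder(cv2.resize(im[100:460,120:480],(400,400)),0,80,0,0,cv2.BORDER_CONSTANT)]))
P=cloud('wrist',d,T)
k=(P[...,2]>.086)&(P[...,2]<.115)&(abs(P[...,0]-.638)<.03)&(abs(P[...,1]+.238)<.03)&(d>0); print('handle top',k.sum(),P[k].mean(0)); 
r=cv2.minAreaRect((P[k][:,:2]*1000).astype(np.float32)); print(r)
k=(abs(P[...,2]-.05)<.004)&(abs(P[...,0]-.58)<.14)&(abs(P[...,1]+.238)<.07)&(d>0)
print('track',k.sum(),cv2.minAreaRect((P[k][:,:2]*1000).astype(np.float32)))
print(get_state()['clock'])
E
```

```text
basket_grip [ 0.5972 -0.0775  0.1352] 0.83
basket_grip [0.6106 0.2487 0.2309] 0.75
basket_grip [0.5896 0.0868 0.138 ] 0.59
basket [0.6122 0.2447 0.1001] 0.97
basket [ 0.598  -0.0771  0.0014] 0.74
slide_grip [ 0.6379 -0.2395  0.0847] [355. 253.] 0.58
slide_pointer [ 0.642  -0.2011  0.0536] [358. 193.] 0.9
mark [ 0.5976 -0.1962  0.0535] [301. 187.] 0.6
slide [ 0.6374 -0.2363  0.0513] [351. 235.] 0.82
lamp [ 0.6384 -0.242  -0.0011] [348. 225.] 0.94
handle top 1029 [ 0.6376 -0.2347  0.0981]
((638.0238037109375, -236.4333953857422), (29.378215789794922, 16.069557189941406), 85.51532745361328)
track 25912 ((605.7882080078125, -237.95870971679688), (110.09673309326172, 226.83392333984375), 84.53777313232422)
15.9583
```

View pics/s4.png

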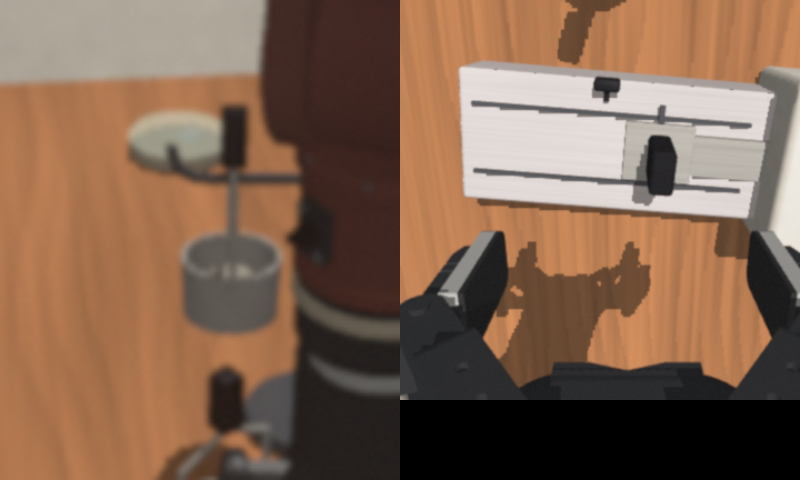

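The basket hangs freely on the level bar, bail at crop px (232,180). The wrist view shows the tooth at full-picture px ≈(305,188), the pointer at ≈(355,197), and the lamp yaw at about -5°. Grip the handle, pull most of the way, and measure the rest in the wrist picture.

```bash
cat >> h.py <<'E'
def ray(T,u,v,z):
    F,cx,cy=f('wrist'); d=T[:3,:3]@np.array([(u-cx)/F,(v-cy)/F,1]); return T[:3,3]+d*(z-T[2,3])/d[2]
YAW=np.radians(-5); LX=np.array([np.cos(YAW),np.sin(YAW),0])
E
python3 - <<'E'
from h import *
np.set_printoptions(precision=4,suppress=True)
z=np.load('pics/w4.npz'); T=z['T']; P=cloud('wrist',z['d'],T)
k=(abs(P[...,2]-.05)<.003)&(abs(P[...,0]-.58)<.14)&(abs(P[...,1]+.238)<.07)&(z['d']>0)
Q=P[k]; xs=[];ys=[];yl=[]
for x in np.arange(.51,.69,.01):
    b=Q[abs(Q[:,0]-x)<.003]; xs.append(x); ys.append(np.percentile(b[:,1],99.5)); yl.append(np.percentile(b[:,1],.5))
for w in (ys,yl): a=np.polyfit(xs,w,1); print('yaw',np.degrees(np.arctan(a[0])),'resid',np.abs(np.polyval(a,xs)-w).max())
m=ray(T,305.4,188,.054); p=ray(T,355,197,.053); print(m,p,(p-m)@LX)
c=np.array([.638,-.2365]); q=down(YAW)
arm.move_l((*c,.13),q,velocity=.15)
print(arm.move_l((*c,.066),velocity=.08,f_stop=12))
arm.close(); s=get_state(); print(s['opening'],s['tool_pos'],s['ft_force'])
g=s['tool_pos']-.033*LX; g[2]=.066
arm.move_l(g,velocity=.03); arm.wait(.2); s=get_state(); print(s['tool_pos'],g,s['opening'],s['ft_force'],s['clock'])
T=c2w('wrist'); im,d=cams.snapshot('wrist'); np.savez('pics/w5.npz',im=im,d=d,T=T)
for n in ['slide_pointer','mark']:
    for r in cams.landmark_of(n,'wrist'): print(n,tow(T,r['xyz']),pix('wrist',r['xyz']),round(r['conf'],2))
save('w5',cv2.resize(im[100:260,220:420],None,fx=3.75,fy=3.75,interpolation=cv2.INTER_CUBIC))
E
```

```text
yaw -4.658172782891799 resid 0.008929239617028184
yaw -4.868872919777236 resid 0.0005720502190475485
[ 0.601 -0.197  0.054] [ 0.6397 -0.2043  0.053 ] 0.03924459317067625
False
0.01567417353892415 [ 0.638  -0.2365  0.0662] [-1.3543  0.985   3.4068]
[ 0.6056 -0.2339  0.0662] [ 0.6051 -0.2336  0.066 ] 0.01519629602968019 [ 6.1912 -0.9065 -0.0701] 19.6417
slide_pointer [ 0.6077 -0.1999  0.0569] [322. 228.] 0.88
mark [ 0.5987 -0.1946  0.0491] [301. 214.] 0.65
```

View pics/w5.png

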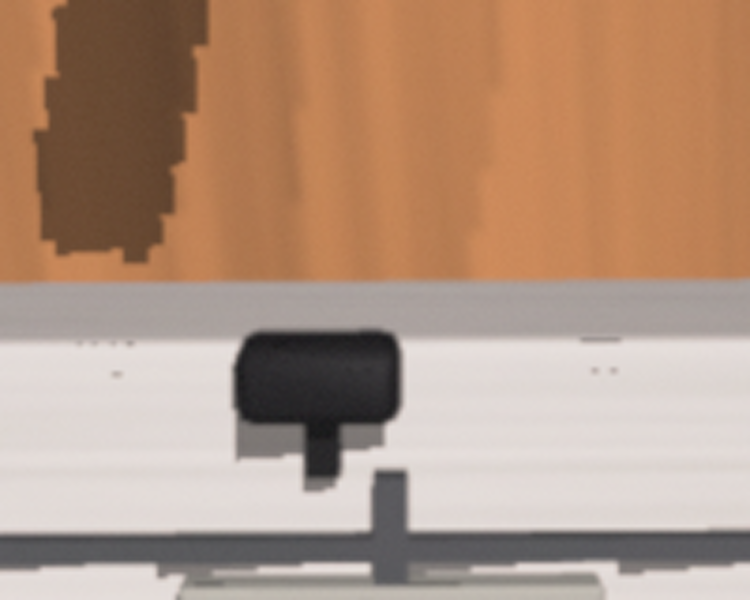

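In this crop the tooth's centre is at x≈322 and the pointer's at x≈390. At 35 px per 4 mm, that leaves about 7.7 mm to go. Move and measure again.

```bash
python3 - <<'E'
from h import *
np.set_printoptions(precision=4,suppress=True)
g=np.array([.6051,-.2336,.066])-.0077*LX
arm.move_l(g,velocity=.02); arm.wait(.3); s=get_state(); print(g,s['tool_pos'],s['opening'],s['grip_force'],s['ft_force'],s['clock'])
im,d=cams.snapshot('wrist')
save('w6',cv2.resize(im[170:260,270:390],None,fx=6,fy=6,interpolation=cv2.INTER_CUBIC))
gr=im.mean(2)
for v in range(205,256,3):
    w=np.clip(150-gr[v,300:345],0,None); print(v,np.round((w*np.arange(300,345)).sum()/max(w.sum(),1),1),int(w.sum()/100),end=' | ')
E
```

```text
[ 0.5974 -0.2329  0.066 ] [ 0.5981 -0.2333  0.0662] 0.01542085603709735 58.4724622964859 [ 7.4602 -1.7767 -1.7575] 20.625
205 322.2 47 | 208 322.4 48 | 211 322.0 47 | 214 320.9 20 | 217 320.9 19 | 220 318.4 13 | 223 322.8 9 | 226 322.8 9 | 229 322.9 5 | 232 322.9 5 | 235 323.0 5 | 238 323.0 5 | 241 322.8 6 | 244 321.8 28 | 247 321.9 26 | 250 319.5 11 | 253 326.6 7 |
```

View pics/w6.png

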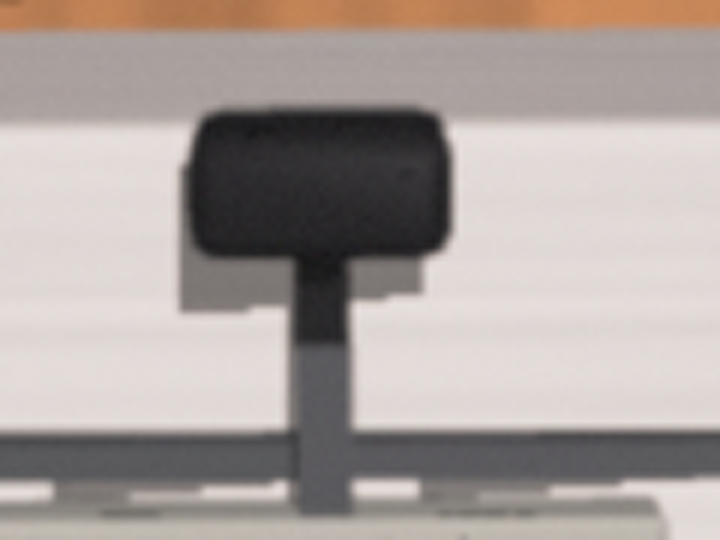

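The pointer (crop x≈324) and the tooth (≈322) agree to about 0.2 mm. I'll check steadiness and the basket once more, then hand in.

```bash
python3 - <<'E'
from h import *
a=get_state()['tool_pos']; arm.wait(.8); print(get_state()['tool_pos']-a)
ok=False
for c in ('side','top'):
    T=c2w(c); cams.snapshot(c)
    for r in cams.landmark_of('basket_grip',c):
        w=tow(T,r['xyz']); print(c,w.round(3)); ok|=np.linalg.norm(w-[.612,.249,.2285])<.015
if ok: print(job_done())
E
```

```text
[ 3.21582499e-05 -1.46509443e-05  4.10037396e-05]
side [0.592 0.083 0.137]
top [0.591 0.086 0.135]
top [ 0.597 -0.077  0.135]
top [0.613 0.253 0.234]
the job is handed in; nothing more can be done
None
```

I handed the job in with the basket hanging freely on the hook, the slide held steady within about 0.2 mm of the mark, and the vial, tray and rock not touched; the judge's result was not shown.

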